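# Unload the dry-block heater with the sprung tongs

### The job

Unload the dry-block heater: first, with its cover still on, turn the heat collar down to 1, then lay the cover on the cork mat. Use the green sprung tongs to lift every vial out of its deep well and stand it upright in a free cell of the blue cooling rack (the vials are hot: never touch them with the gripper itself), then hang the tongs back in their stand and put the cover back squarely over the wells. Leave the dropper bottle and the petri dish alone.

Things in the scene. Friction and masses are not known exactly. Their poses are not given: they have to be found in the camera images.
- heater: fixed white dry-block heater, box 110 (x) x 244 (y) x 95 mm high; origin under its centre. Four deep wells in a row along its y, at x = 0, y = -13, +21, +55, +89 mm, some of them empty. Heat collar on top at x = 0, y = -78 mm
- wells (a point): middle of the row of wells on the heater's top face (heater x = 0, y = +38, z = 95 mm), axes as the heater's; the cover belongs centred here. Each well is a pocket 47 (x) x 26 (y) mm, open at the top; its lowest 18 mm narrow to 25 mm in x; its floor is 6 mm above the table, so that a vial in it ends 23 mm below the top face
- collar_axis (a point): point on the vertical axis of the heat collar at the height to grip it, 134 mm above the table; axes as the heater's. The collar is a grey ribbed cylinder, 48 mm in diameter, from 107 to 146 mm above the table, on a fixed black disc of 76 mm diameter whose top is 107 mm above the table
- collar (a joint): angle of the heat collar (rad), grows counter-clockwise from above. It clicks into stops 0.5236 rad apart: mark k at k x 0.5236, k = 0 to 6. The red pointer points along the heater's -x at mark 0, -y at mark 3, +x at mark 6. On the disc mark 0 is a white bar, mark k is k white dots. Turning past a click takes about 0.1 N m; let go near a stop, it settles there
- cover: loose black cover, flat plate 76 (x) x 138 (y) x 8 mm, 0.22 kg; origin under its centre. On top a yellow bar handle along its y, 14 mm wide (x), 60 mm long, from 22 to 42 mm above the origin. Starts on the heater over the wells, not fastened
- cork_mat: fixed cork mat 96 (x) x 158 (y) x 4 mm; origin under its centre
- stand: fixed tongs stand; origin under its centre. Its top plate, 76 (x) x 46 (y) mm, is 65 mm above the table and has an opening 43 (x) x 22 (y) mm in its middle. The legs of the tongs hang through it and the undersides of the green grips rest on the plate; the tongs' origin is then 91 mm above the table and their x lies along the stand's x
- tongs: loose sprung tongs, 80 g, jaws down. Origin midway between the two green grips when open; z up, jaws close along x. The grips' outer faces are flat, 24 mm wide (y), at x = +-28 mm, from z = -26 to +12 mm (the highest point). Steel legs, 16 mm wide, outside at x = +-18.5 mm, run down to z = -85 mm. This body is the half at +x; the half at -x slides toward it
- tongs_tips (a point): point midway between the open jaws of the tongs, 78 mm below the tongs' origin; the jaw faces are upright V grooves 14 mm high round it. Open, they clear a vial by about 4 mm on each side
- tongs_jaw (a joint): how far the tongs are squeezed (m): 0 open (56 mm over the grips), about 0.009 holding a vial (47 mm), 0.012 shut (44 mm). A spring pushes them open with 3.5 N when open, 6.7 N on a vial; held at 51 to 54 mm they stay in hand with open jaws. Squeeze with 15 to 30 N to hold a vial
- cooling_rack: loose blue rack, 32 (x) x 119 (y) x 42 mm high, 0.4 kg, origin under its centre; four open cells in a row along its y, at x = 0 and y = -43.5, -14.5, +14.5 and +43.5 mm, each 26 x 26 mm inside, floor 3 mm thick; all are empty at the start
- vial_1: glass vial with a red screw cap, 18 mm in diameter, 66 mm high (the cap is the top 12 mm, 17.6 mm in diameter), 17 g; origin at the centre of its underside; may be absent. If present, it starts upright in one of the heater's wells
- vial_3: glass vial with a blue screw cap, 18 mm in diameter, 66 mm high (the cap is the top 12 mm, 17.6 mm in diameter), 17 g; origin at the centre of its underside; may be absent. If present, it starts upright in one of the heater's wells
- vial_4: glass vial with a white screw cap, 18 mm in diameter, 66 mm high (the cap is the top 12 mm, 17.6 mm in diameter), 17 g; origin at the centre of its underside; may be absent. If present, it starts upright in one of the heater's wells
- vial_6: glass vial with a yellow screw cap, 18 mm in diameter, 66 mm high (the cap is the top 12 mm, 17.6 mm in diameter), 17 g; origin at the centre of its underside; may be absent. If present, it starts upright in one of the heater's wells
- dropper_1: brown dropper bottle, 33 mm in diameter, 102 mm high, a bystander; origin under its centre
- petri_dish_1: covered petri dish, 90 mm in diameter, 15 mm high, a bystander; origin under its centre

How it is judged (in metres and radians):
On the way, in this order (a step that is already met when the one before it is completed fails the run):
1. the heat collar stands at mark 1 with the cover still on the heater (value of joint collar between 0.3936 and 0.6536 rad and height (world z) of cover above 0.09 m), for 0.2 s.
2. the cover lies on the cork mat (horizontal distance between cover and cork_mat below 0.04 m and height (world z) of cover below 0.012 m), for 0.2 s.
3. every vial stands in the cooling rack (z of vial_1 in the frame of cooling_rack between -0.005 and 0.012 m and x of vial_1 in the frame of cooling_rack between -0.016 and 0.016 m and y of vial_1 in the frame of cooling_rack between -0.06 and 0.06 m and angle between each of vial_1, vial_3, vial_4, vial_6's own z axis and vertical below 0.35 rad and z of vial_3 in the frame of cooling_rack between -0.005 and 0.012 m and x of vial_3 in the frame of cooling_rack between -0.016 and 0.016 m and y of vial_3 in the frame of cooling_rack between -0.06 and 0.06 m and z of vial_4 in the frame of cooling_rack between -0.005 and 0.012 m and x of vial_4 in the frame of cooling_rack between -0.016 and 0.016 m and y of vial_4 in the frame of cooling_rack between -0.06 and 0.06 m and z of vial_6 in the frame of cooling_rack between -0.005 and 0.012 m and x of vial_6 in the frame of cooling_rack between -0.016 and 0.016 m and y of vial_6 in the frame of cooling_rack between -0.06 and 0.06 m), for 0.2 s.
At the end, for the whole second after the job is handed in: Collar within 0.13 rad of mark 1; every vial on the floor of a rack cell, tilt < 0.35 rad; tongs hanging in the stand (12 mm, 0.3 rad, upright); cover flat on the heater within 15 mm and 0.15 rad of square over the wells; all at rest (all of step 3 and value of joint collar between 0.3936 and 0.6536 rad and horizontal distance between tongs and stand below 0.012 m and z of tongs in the frame of stand between 0.085 and 0.097 m and angle between tongs's own z axis and vertical below 0.1 rad and angle between the x axis of tongs and the x axis of stand, either way round below 0.3 rad and horizontal distance between cover and wells below 0.015 m and z of cover in the frame of wells between -0.005 and 0.005 m and angle between the y axis of cover and the y axis of heater, either way round below 0.15 rad and linear speed of each of cover, tongs, vial_1, vial_3, vial_4, vial_6 below 0.02 m/s); the robot touches nothing.
It fails at once if the gripper touches a hot vial (contact force between the fingers and vial_1 above 0.5 N or contact force between the fingers and vial_3 above 0.5 N or contact force between the fingers and vial_4 above 0.5 N or contact force between the fingers and vial_6 above 0.5 N).
It fails at once if the dropper bottle is moved or tipped (distance of dropper_1 from where it was at the start of the episode above 0.03 m or angle between dropper_1's own z axis and vertical above 0.5 rad).
It fails at once if the petri dish is moved (distance of petri_dish_1 from where it was at the start of the episode above 0.03 m).
Of vial_1, vial_3, vial_4, vial_6 only 2 to 3 are there at a start; the rules pass over those that are not, and their reading is None.
At some moment in a run one of cover, cooling_rack may be knocked a few centimetres aside while the robot is not near it.
It also fails if it takes over 210 s, if anything falls off the work surface, if the arm or the gripper's body presses on something with over 40 N, if the wrist force passes 120 N, or if a joint passes its speed limit or range.

### The arm

A 6-joint arm with a two-finger parallel gripper is mounted at the origin on a cart in front of the work surface, level with it; the furniture and walls round the work are solid. World frame = base frame: x ahead of the robot, y to its left, z up, the work surface at z = 0. Lengths are in mm, angles in rad, forces in N, time in s.
With the tool pointing down it reaches from about 375 to 975 mm from the base axis. Payload 3.8 kg.
Tool frame: the origin (TCP) lies midway between the tips of the shut fingers; the grasp point (between the pads) lies 19 mm behind it; z points along the fingers, y is the line along which they close (so a half turn about z gives the same grasp; the last joint's range is limited). The gripper opens to 88 mm and grips with 3 to 60 N. Pads are 18 mm wide; open, the fingers measure 123 mm over their backs; the gripper's body (75 mm by 187 mm) begins 45 mm behind the grasp point.
Start: joints at [1.144, 0.264, 1.604, -0, 1.274, -0.037], TCP at [256.5, 624.36, 238.706] pointing down, gripper open.
Joint ranges: [-2.63, 2.63], [-0.94, 2.18], [0.31, 2.57], [-1.31, 4.45], [0, 2.66], [-2.55, 2.55]. Speed limits (rad/s): [2.57, 2.57, 3.14, 3.14, 3.14, 3.14].

### API

Orientations are given as a unit quaternion [w, x, y, z].
In Python, from plant import get_obs, read_camera, close_job, find_in, silhouettes, pinpoint gives the robot as it stands. The module is installed in compiled form; this text tells all that it offers.
- The arm moves only by the tool step_arm, never from a script. Its argument "series" is text: rows parted by semicolons, each of 5 numbers parted by spaces: the shift along the world's x, y, z in mm, then the turn about the world's z in rad, then the gripper command: -1 is shut, 1 is fully open, values between are in proportion. In form: x y z yaw fingers; .... A call has 1 to 20 rows; each row shifts and turns the commanded pose from where the row before left it; what a row does not reach is not made up. A row lasts 1/8 s, in which the tool goes at most 62.5 mm and 10.7 degrees, less where a joint would pass 70% of its speed; a pose out of reach is approached as far as the arm can. A call with a gripper value outside its range is refused whole. The fingers move at their own pace and stop on an object; "squeeze" is the grip in N (left out, the last holds). Time passes only in rows, so rows that do not move let the fingers close. It gives the time, the measured TCP pose, the force, the opening and the grip force at its end, in the units of the state.
- get_obs(): the state, without advancing time (a new reading comes with each control period).
- read_camera(name): name is "scene" or "side" or "wrist"; returns a dict with "pixels" (384x512x3 uint8, red, green, blue), "depth" (384x512 float32, mm along the optical axis (not along the pixel's ray), 0 where there is no reading), "mtx" (3x3 intrinsics, pixels), "R" (3x3) and "t" (3): a world point X has camera coordinates R X + t; the wrist camera has in their place "tool_from_camera" (4x4, takes a point from camera to tool coordinates, whose origin is the TCP and whose axes are the flange's). Camera axes: x right, y down, z forward; pixel columns grow to the right and rows downward; lengths in mm; the calibration is good to about 2 mm. A picture is of the moment at which its call begins: read the wrist's pose just before it.
- close_job(): hands the job in; it is judged then, once.
Trained networks look in the newest picture that a camera, given by its name, has taken for a name from the list of things; names that differ only in an ending like _2 or _b are one class to them, and where a whole thing is asked for, a point or a joint stands for the part that bears it (a point fixed in the world has none). Each returns a list of dicts, best first, with "p" (0 to 1); they miss things now and then, are a little off and sometimes report something else, mostly with a low value. They report only what shows in the picture. A call takes as long as a camera call.
- find_in(camera, name): "box" ([left, top, right, bottom] in pixels, round what is visible of it).
- silhouettes(camera, name): "region" (384x512 bool, what is visible of it) and "box" ([left, top, right, bottom] in pixels, round what is visible of it).
- pinpoint(camera, name): "uv" ([column, row] in pixels: a listed point, or the origin of a listed thing).
The state is a dict: "time": time; "joint_positions": joint angles; "dq": joint speeds; "joint_torque": joint torques, N m; "tcp_pos": TCP position; "tool_rot": TCP orientation; "ft_force": force on the tool from outside, world axes, zero at the start; "torque": the same for the moment, N m; "finger_gap": finger opening in mm; "finger_force": force on a finger pad.
Only numpy, scipy, OpenCV 4.12 (cv2) and the standard library are available. Lean on these libraries where they do the work, as an engineer would, in place of code of your own. Each camera call takes 0.05 s, during which the arm holds its last target. There are 200 camera calls.

## Working session

There is one attempt and no reset: what is moved stays moved. The work goes in short steps, Python scripts to look and compute and a tool call to move; the robot and the scene stay as the last step left them, time stands still between calls to the robot, and variables do not carry over. Pictures are saved under pics/ and viewed, at most 14 in all, crops included, and the job is handed in when it is done.

Besides the shell and the picture viewer there is one more tool, called after "Request:" in YAML: its name, and indented under it one key for each argument. step_arm: Moves the arm, as the interface text tells. Its arguments: {"type":"object","properties":{"series":{"type":"string"},"squeeze":{"type":"number"}},"required":["series"]}

```bash
mkdir -p pics; cat > h.py <<'E'
import numpy as np, cv2
from plant import *
from scipy.spatial.transform import Rotation as Ro
def cam(n):
    o=get_obs(); c=read_camera(n)
    if n=="wrist":
        q=o["tool_rot"]; Rt=Ro.from_quat([q[1],q[2],q[3],q[0]]).as_matrix()
        T=np.array(c["tool_from_camera"]); c["Rw"]=Rt@T[:3,:3]; c["o"]=Rt@T[:3,3]+np.array(o["tcp_pos"])
    else:
        c["Rw"]=np.array(c["R"]).T; c["o"]=-c["Rw"]@np.array(c["t"])
    return c
def ray(c,uv): return c["Rw"]@np.linalg.solve(c["mtx"],[uv[0],uv[1],1.])
def atz(c,uv,z):
    d=ray(c,uv); return c["o"]+d*(z-c["o"][2])/d[2]
def cloud(c):
    v,u=np.mgrid[:384,:512]; p=np.stack([u,v,np.ones_like(u)],-1)@np.linalg.inv(c["mtx"]).T
    return (p*c["depth"][...,None])@c["Rw"].T+c["o"]
def save(c,f): cv2.imwrite("pics/"+f,c["pixels"][...,::-1])
E
python3 - <<'E'
from h import *
np.set_printoptions(precision=1,suppress=True)
o=get_obs();print(o)
H=dict(heater=0,wells=95,collar_axis=134,cover=95,cork_mat=0,stand=0,tongs=91,tongs_tips=13,cooling_rack=0,dropper_1=0,petri_dish_1=0)
ims=[]
for n in("scene","side","wrist"):
    c=cam(n);ims.append(c["pixels"]);print(n,c["o"])
    for k,z in H.items():
        r=pinpoint(n,k)[:2]
        print(k,[(round(x["p"],2),np.round(x["uv"]).tolist(),atz(c,x["uv"],z)[:2]) for x in r])
cv2.imwrite("pics/a.png",ims[0][...,::-1]);cv2.imwrite("pics/b.png",ims[1][...,::-1]);cv2.imwrite("pics/c.png",ims[2][...,::-1])
E
```

```text
{'time': 0.0, 'joint_positions': array([ 1.1,  0.3,  1.6, -0. ,  1.3, -0. ]), 'dq': array([ 0., -0., -0., -0., -0.,  0.]), 'joint_torque': array([ -0. , -50.2, -35.7,   0.1,   0. ,  -0. ]), 'tcp_pos': array([256.2, 623.7, 237.4]), 'tool_rot': array([-0. ,  0.2,  1. , -0. ]), 'ft_force': array([-0.9,  0.3, -0.7]), 'torque': array([ 0.1, -0. , -0. ]), 'finger_force': 0.0, 'finger_gap': 88.12599768531237}
scene [298.2 581.2 809.3]
heater [(0.77, [245.0, 206.0], array([633.5, -12.8]))]
wells [(0.95, [235.0, 201.0], array([625.4,  53.9])), (0.68, [324.0, 162.0], array([ 469.6, -177.7]))]
collar_axis [(0.78, [257.0, 157.0], array([628.3, -78.6]))]
cover [(0.85, [234.0, 197.0], array([632.1,  43.3]))]
cork_mat [(0.81, [241.0, 305.0], array([508.4, 256.1]))]
stand [(0.76, [323.0, 165.0], array([ 491.7, -263.5])), (0.61, [309.0, 223.0], array([450.9, -33.6]))]
tongs [(0.62, [325.0, 146.0], array([ 490.8, -246.9])), (0.2, [173.0, 278.0], array([644.5, 300. ]))]
tongs_tips [(0.58, [321.0, 162.0], array([ 498.2, -260.6]))]
cooling_rack [(0.67, [318.0, 167.0], array([ 502.8, -249.4])), (0.61, [30
[... 368 characters left out ...]
, 201.0], array([627.7, -76.3]))]
cover [(0.9, [259.0, 188.0], array([637. ,  64.4]))]
cork_mat [(0.93, [196.0, 194.0], array([512.5, 257.3]))]
stand [(0.64, [267.0, 302.0], array([ 492. , -248.2]))]
tongs [(0.6, [270.0, 274.0], array([ 493., -254.]))]
tongs_tips [(0.68, [271.0, 298.0], array([ 499.7, -253.2]))]
cooling_rack [(0.75, [215.0, 255.0], array([450.8, -40.7]))]
dropper_1 [(0.78, [336.0, 258.0], array([ 725. , -195.1])), (0.61, [269.0, 225.0], array([640.1,   9.6]))]
petri_dish_1 [(0.74, [245.0, 175.0], array([709.1, 296.9]))]
wrist [190.  651.4 385.9]
heater []
wells []
collar_axis []
cover []
cork_mat []
stand []
tongs []
tongs_tips []
cooling_rack []
dropper_1 []
petri_dish_1 []
```

```bash
python3 - <<'E'
from h import *
np.set_printoptions(precision=3,suppress=True)
o=get_obs();print(o["tool_rot"], [l for l in [Ro.from_quat(np.roll(o["tool_rot"],-1)).as_matrix()]])
a=cv2.imread("pics/a.png");b=cv2.imread("pics/b.png")
A=cv2.resize(a[90:350,110:410],None,fx=1.33,fy=1.5);B=cv2.resize(b[140:340,140:380],(400,390))
cv2.imwrite("pics/d.png",np.hstack([A,B]))
# orientations from masks+cloud (PCA / minAreaRect at top heights)
for n in("scene","side"):
    c=cam(n);P=cloud(c)
    for k,zl,zh in(("heater",85,99),("cover",99,107),("cork_mat",1,8),("stand",60,69),("cooling_rack",35,46),("tongs",95,108)):
        r=silhouettes(n,k)
        for x in r[:2]:
            m=x["region"]&(c["depth"]>0);q=P[m];q=q[(q[:,2]>zl)&(q[:,2]<zh)]
            if len(q)<15: print(n,k,"few",len(q));continue
            R=cv2.minAreaRect(q[:,:2].astype(np.float32));print(n,k,round(x["p"],2),len(q),np.round(R[0]),np.round(R[1]),round(R[2],1),np.round(np.median(q[:,2])))
E
```

```text
[0.    0.194 0.981 0.   ] [array([[-0.925,  0.38 ,  0.   ],
       [ 0.38 ,  0.925,  0.   ],
       [-0.   ,  0.   , -1.   ]])]
scene heater 0.57 1301 [632.   9.] [246. 112.] 85.8 93.0
scene cover 0.92 1033 [638.  49.] [138.  76.] 85.1 102.0
scene cover few 0
scene cork_mat 0.78 2501 [515. 251.] [ 97. 159.] 4.1 3.0
scene stand few 0
scene cooling_rack 0.59 150 [459. -28.] [ 32. 121.] 3.4 39.0
scene tongs 0.84 74 [ 491. -255.] [29. 53.] 81.6 100.0
side heater 0.7 22 [ 726. -201.] [ 7. 11.] 37.6 93.0
side heater 0.57 839 [631.   3.] [243. 111.] 85.7 95.0
side cover 0.91 480 [636.  44.] [138.  73.] 84.8 103.0
side cover 0.41 132 [628. -46.] [133.  75.] 85.2 105.0
side cork_mat 0.58 818 [516. 251.] [ 99. 167.] 4.6 5.0
side stand 0.57 281 [ 493. -256.] [48. 77.] 84.2 65.0
side cooling_rack 0.63 233 [458. -31.] [ 34. 122.] 3.3 40.0
side tongs 0.95 170 [ 492. -258.] [23. 57.] 85.7 102.0
```

View pics/d.png

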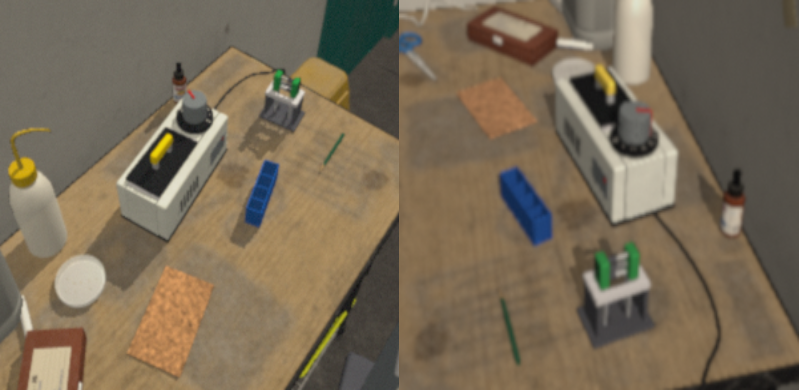

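The picture shows the heater with its cover and collar (red pointer toward the right/back), the rack, mat and tongs, all matching the network positions. Next I move to look at the collar with the wrist camera.

Request:
step_arm:
  series: "23 -48 4 -0.07 1;23 -48 4 -0.07 1;23 -48 4 -0.07 1;23 -48 4 -0.07 1;23 -48 4 -0.07 1;23 -48 4 -0.07 1;23 -48 4 -0.07 1;23 -48 4 -0.07 1;23 -48 4 -0.07 1;23 -48 4 -0.07 1;23 -48 4 -0.07 1;23 -48 4 -0.07 1;23 -48 4 -0.07 1;23 -48 4 -0.07 1;23 -48 4 -0.07 1;23 -48 4 -0.07 1;0 0 0 0 1"

```text
time: 4.62
tcp_pos: [625.5, -147.0, 302.4]
tool_rot: [0.0, 0.687, 0.727, -0.0]
ft_force: [0.4, 0.8, 0.2]
finger_gap: 88.4
finger_force: 0.0
```

```bash
cat >> h.py <<'E'
def see(n,items):
    c=cam(n)
    for k,z in items.items():
        print(n,k,[(round(x["p"],2),np.round(x["uv"]).tolist(),np.round(atz(c,x["uv"],z)[:2],1).tolist()) for x in pinpoint(n,k)[:2]])
    return c
def tool():
    o=get_obs(); R=Ro.from_quat(np.roll(o["tool_rot"],-1)).as_matrix()
    print("tcp",np.round(o["tcp_pos"],1),"yaw of tool y",round(float(np.arctan2(R[1,1],R[0,1])),3),"q",np.round(o["joint_positions"],2),"gap",round(o["finger_gap"],1),"t",o["time"])
def rect(c,n,k,zl,zh):
    P=cloud(c)
    for x in silhouettes(n,k)[:2]:
        q=P[x["region"]&(c["depth"]>0)];q=q[(q[:,2]>zl)&(q[:,2]<zh)]
        if len(q)<15: continue
        R=cv2.minAreaRect(q[:,:2].astype(np.float32));print(n,k,round(x["p"],2),len(q),np.round(R[0],1),np.round(R[1]),round(R[2],1),np.round(np.median(q[:,2]),1))
E
python3 - <<'E'
from h import *
tool()
c=see("wrist",dict(collar_axis=134,wells=95,cover=95))
rect(c,"wrist","collar",140,150);rect(c,"wrist","cover",99,107);rect(c,"wrist","heater",88,98)
P=cloud(c);im=c["pixels"].astype(int);m=(im[...,0]>150)&(im[...,1]<90)&(im[...,2]<90)&(P[...,2]>100)
print("red",m.sum(),P[m].mean(0) if m.sum() else 0, P[m][:,:2].min(0),P[m][:,:2].max(0),np.median(P[m][:,2]))
save(c,"e.png")
E
```

```text
tcp [ 625.5 -147.   302.4] yaw of tool y 0.057 q [-0.27  0.17  1.6  -0.    1.37 -0.33] gap 88.4 t 4.625
wrist collar_axis [(0.83, [261.0, 96.0], [626.9, -68.9]), (0.64, [321.0, 185.0], [697.3, -156.9])]
wrist wells []
wrist cover []
wrist collar 0.76 2026 [626.1 -69.8] [48. 46.] 2.8 147.1
wrist cover 0.63 3663 [633.5   4.2] [51. 76.] 85.5 104.0
wrist heater 0.9 5983 [627.9 -39.9] [148. 110.] 86.0 95.9
wrist heater 0.18 28 [ 471.9 -240.8] [ 1. 10.] 81.0 92.8
red 122 [636.43685071 -77.57279008 148.39785162] [626.14452543 -85.93300774] [649.76278093 -70.10352408] 148.79401268320825
```

View pics/e.png

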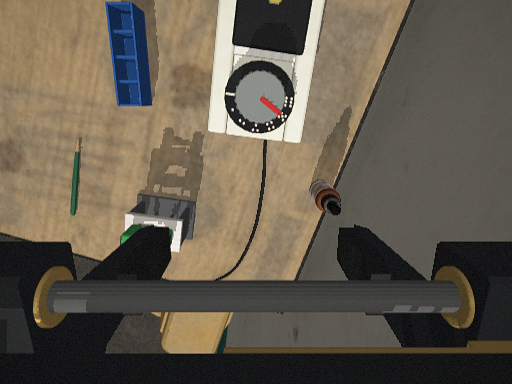

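The pointer (red, pixel 261–282, 97–115) is at mark 5, so the collar needs −2.094 rad. The collar centre is at (626.5, −69.8).

Request:
step_arm:
  series: "0.5 39 0 0 1;0.5 38 0 0 1;0 0 -45 0 1;0 0 -45 0 1;0 0 -30 0 1;0 0 0 0 1;0 0 0 0 1"
  squeeze: 20

```text
time: 5.85
tcp_pos: [626.3, -66.3, 184.4]
tool_rot: [0.001, 0.685, 0.729, 0.001]
ft_force: [1.2, 0.8, 0.3]
finger_gap: 87.7
finger_force: 0.0
```

Request:
step_arm:
  series: "0 -3.5 -35 0 1;0 0 -32 0 1;0 0 0 0 1;0 0 0 0 -1;0 0 0 0 -1;0 0 0 0 -1;0 0 0 0 -1;0 0 0 0 -1;0 0 0 -0.17 -1;0 0 0 -0.17 -1;0 0 0 -0.17 -1;0 0 0 0 -1"
  squeeze: 25

```text
time: 7.35
tcp_pos: [627.2, -70.2, 116.5]
tool_rot: [0.001, 0.847, 0.532, 0.002]
ft_force: [5.6, -0.5, -1.3]
finger_gap: 47.4
finger_force: 25.0
```

Request:
step_arm:
  series: "0 0 0 -0.176 -1;0 0 0 -0.176 -1;0 0 0 -0.176 -1;0 0 0 -0.176 -1;0 0 0 -0.176 -1;0 0 0 -0.176 -1;0 0 0 -0.176 -1;0 0 0 -0.176 -1;0 0 0 -0.176 -1;0 0 0 0 -1;0 0 0 0 -1"

```text
time: 8.72
tcp_pos: [627.5, -70.8, 116.5]
tool_rot: [0.0, 0.974, -0.228, 0.002]
ft_force: [6.2, -0.8, -1.2]
finger_gap: 47.2
finger_force: 25.0
```

```bash
python3 - <<'E'
from h import *
tool();print(get_obs()["torque"],get_obs()["ft_force"])
E
```

```text
tcp [627.5 -70.8 116.5] yaw of tool y -2.032 q [-0.15  0.28  1.82 -0.    1.04  1.88] gap 47.2 t 8.725
[-0.17374236 -0.70196833 -0.02414104] [ 6.16984387 -0.8470437  -1.15193765]
```

Request:
step_arm:
  series: "0 0 0 0 1;0 0 0 0 1;0 0 0 0 1;0 0 40 0 1;0 0 50 0.16 1;0 0 50 0.16 1;0 0 45 0.16 1;0 0 0 0.16 1;0 0 0 0.16 1;0 0 0 0.16 1;0 0 0 0.16 1;0 0 0 0.16 1;2 10 0 0.16 1;2 10 0 0.16 1;2 10 0 0.16 1;0 10 0 0.195 1;0 0 0 0 1;0 0 0 0 1"

```text
time: 10.98
tcp_pos: [631.3, -30.4, 300.5]
tool_rot: [-0.0, 0.738, 0.675, -0.0]
ft_force: [0.0, 0.4, -1.0]
finger_gap: 87.9
finger_force: 0.0
```

```bash
python3 - <<'E'
from h import *
tool()
c=see("wrist",dict(collar_axis=134,wells=95,cover=95))
rect(c,"wrist","cover",99,107);rect(c,"wrist","cover",130,142);rect(c,"wrist","heater",90,98)
P=cloud(c);im=c["pixels"].astype(int);m=(im[...,0]>150)&(im[...,1]<90)&(im[...,2]<90)&(P[...,2]>100)
print("red",m.sum(),P[m].mean(0))
rect(c,"wrist","collar",140,150)
see("scene",dict(cooling_rack=0))
c=see("side",dict(stand=0,tongs=91));rect(c,"side","cooling_rack",35,46);rect(c,"side","stand",60,70)
E
```

```text
tcp [631.3 -30.4 300.5] yaw of tool y -0.088 q [-0.09  0.15  1.62 -0.    1.37  0.  ] gap 87.9 t 10.975
wrist collar_axis [(0.71, [254.0, 209.0], [627.1, -70.2])]
wrist wells [(0.36, [254.0, 210.0], [625.1, -85.9])]
wrist cover [(0.74, [252.0, 98.0], [635.4, 46.1])]
wrist cover 0.8 8196 [637.1  48.4] [137.  76.] 85.1 104.0
wrist cover 0.8 872 [636.7  47.7] [59. 13.] 85.3 137.5
wrist heater 0.68 19 [ 727.  -190.7] [9. 2.] 7.5 93.9
wrist heater 0.64 8253 [631.4   8.5] [244. 110.] 85.8 95.9
red 87 [614.33268086 -75.54615174 148.69956174]
wrist collar 0.66 1581 [625.8 -68.2] [47. 48.] 61.1 147.0
scene cooling_rack [(0.84, [306.0, 219.0], [461.7, -41.0])]
side stand [(0.86, [267.0, 302.0], [491.1, -248.8])]
side tongs [(0.7, [272.0, 274.0], [495.5, -256.6]), (0.53, [338.0, 259.0], [652.1, -282.7])]
side cooling_rack 0.78 222 [457.4 -32. ] [ 33. 120.] 3.2 39.8
```

Request:
step_arm:
  series: "1.5 39 0 0 1;4 39 0 0 1;0 0 -50 0 1;0 0 -50 0 1;0 0 -45 0 1;0 0 0 0 1;0 0 0 0 1"
  squeeze: 35

```text
time: 12.6
tcp_pos: [638.1, 47.9, 157.5]
tool_rot: [0.001, 0.737, 0.676, 0.001]
ft_force: [0.2, -0.4, 0.5]
finger_gap: 88.3
finger_force: 0.0
```

Request:
step_arm:
  series: "-1 0 -30 0 1;0 0 -17 0 1;0 0 0 0 1;0 0 0 0 -1;0 0 0 0 -1;0 0 0 0 -1;0 0 0 0 -1;0 0 0 0 -1;0 0 0 0 -1;0 0 0 0 -1;0 0 20 0 -1;0 0 40 0 -1;0 0 40 0 -1;0 0 0 0 -1"

```text
time: 14.35
tcp_pos: [639.1, 48.0, 214.6]
tool_rot: [0.003, 0.737, 0.676, 0.004]
ft_force: [0.7, 0.3, -2.5]
finger_gap: 13.6
finger_force: 35.0
```

Request:
step_arm:
  series: "-30 50 0 0.04 -1;-30 50 0 0.04 -1;-30 50 0 0.04 -1;-33 53 0 0.04 -1;0 0 -45 0 -1;0 0 -45 0 -1;0 0 -45 0 -1;0 0 -40 0 -1;0 0 0 0 -1;0 0 0 0 -1"

```text
time: 15.6
tcp_pos: [512.4, 250.6, 33.4]
tool_rot: [-0.0, 0.68, 0.733, -0.001]
ft_force: [0.1, 0.8, -1.8]
finger_gap: 13.8
finger_force: 35.0
```

Request:
step_arm:
  series: "1 0 -7 0 -1;1 0 -6 0 -1;0 0 0 0 -1;0 0 0 0 1;0 0 0 0 1;0 0 0 0 1;0 0 40 0 1;0 0 60 0 1;0 0 60 0 1;0 0 60 0 1;0 -40 45 0 1;0 -55 0 -0.04 1;0 -55 0 -0.04 1;0 -55 0 -0.04 1;0 -55 0 -0.04 1;0 -55 0 0 1;0 -55 0 0 1;0 -55 0 0 1"

```text
time: 17.85
tcp_pos: [514.7, -175.9, 285.3]
tool_rot: [-0.0, 0.737, 0.676, 0.0]
ft_force: [0.3, 0.4, 0.5]
finger_gap: 88.0
finger_force: 0.0
```

Request:
step_arm:
  series: "-5 -50 0 0 1;-5 -50 0 0 1;-5 -50 0 0 1;-5 -4 0 0 1;0 0 0 0 1;0 0 0 0 1;0 0 0 0 1"

```text
time: 18.73
tcp_pos: [495.4, -326.9, 285.9]
tool_rot: [0.0, 0.736, 0.677, 0.0]
ft_force: [0.5, 0.3, -0.0]
finger_gap: 88.3
finger_force: 0.0
```

```bash
python3 - <<'E'
from h import *
tool()
c=see("wrist",dict(stand=0,tongs=91,tongs_tips=13));save(c,"f.png")
rect(c,"wrist","tongs",98,108);rect(c,"wrist","stand",60,70)
c=see("scene",dict(cover=4,cork_mat=0));rect(c,"scene","cover",8,18);rect(c,"scene","cooling_rack",35,46)
E
```

```text
tcp [ 495.4 -326.9  285.9] yaw of tool y -0.084 q [-0.63  0.08  1.73  0.    1.33 -0.54] gap 88.3 t 18.725
wrist stand [(0.73, [247.0, 102.0], [491.4, -253.0])]
wrist tongs [(0.83, [243.0, 102.0], [488.7, -253.8])]
wrist tongs_tips [(0.75, [248.0, 103.0], [492.8, -255.1])]
wrist tongs 0.75 765 [ 491.2 -254.7] [23. 57.] 85.3 103.4
wrist stand 0.77 1539 [ 491.9 -253.8] [46. 76.] 85.2 66.1
scene cover [(0.66, [234.0, 301.0], [525.4, 255.9])]
scene cork_mat [(0.82, [240.0, 305.0], [510.7, 255.3])]
scene cover 0.86 1626 [515.7 251.9] [ 77. 138.] 4.1 10.9
scene cooling_rack 0.65 157 [458.6 -28.3] [ 32. 121.] 3.2 39.8
```

View pics/f.png

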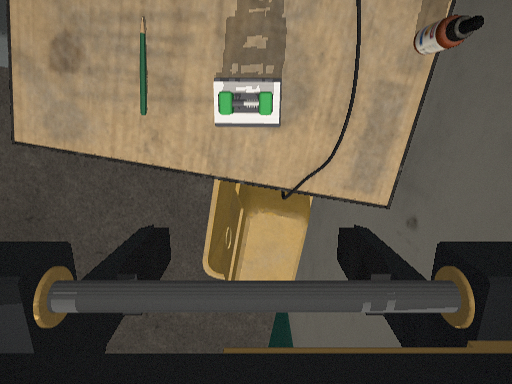

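The tongs hang at (491.4, −254.5), yaw −0.08, seen at pixels 220–272, 90–115.

Request:
step_arm:
  series: "-2 36 0 0 1;-2 36 0 0 1;0 0 -50 0 1;0 0 -50 0 1;0 0 -45 0 1;0 0 0 0 1;0 0 0 0 1"
  squeeze: 20

```text
time: 20.15
tcp_pos: [492.0, -256.8, 142.3]
tool_rot: [0.001, 0.737, 0.676, 0.0]
ft_force: [-0.0, -0.5, 0.6]
finger_gap: 88.0
finger_force: 0.0
```

```bash
python3 - <<'E'
from h import *
c=see("scene",{f"vial_{k}":6 for k in(1,3,4,6)})
cv2.imwrite("pics/g.png",cv2.resize(c["pixels"][140:260,180:300,::-1],(600,600),interpolation=2))
E
```

```text
scene vial_1 []
scene vial_3 []
scene vial_4 []
scene vial_6 []
```

View pics/g.png

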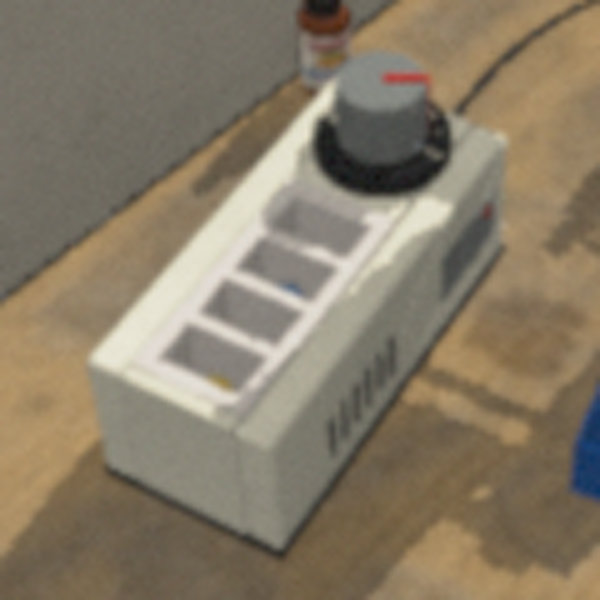

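The wells are open: blue cap visible at (290,287), yellow cap at (222,382), i.e. in wells +21 and +89; the other two look empty, which I will check from above.

Request:
step_arm:
  series: "-0.5 2.3 -40 0 1;0 0 -30 0 1;0 0 0 0 1;0 0 0 0 0.5;0 0 0 0 0.3;0 0 0 0 0.19;0 0 0 0 0.19;0 0 0 0 0.19;0 0 0 0 0.19;0 0 0 0 0.19;0 0 0 0 0.19"

```text
time: 21.78
tcp_pos: [491.5, -254.3, 71.9]
tool_rot: [0.001, 0.737, 0.676, 0.0]
ft_force: [-1.1, 0.4, 6.4]
finger_gap: 52.3
finger_force: 6.7
```

Request:
step_arm:
  series: "0 0 20 0 0.19;0 0 35 0 0.19;0 0 45 0 0.19;0 0 50 0 0.19;0 0 50 0 0.19;28 44 20 0 0.19;28 45 0 0 0.19;28 45 0 0 0.19;28 45 0 0 0.19;28 45 0 0.01 0.19;0 0 0 0 0.19;0 0 0 0 0.19"

```text
time: 23.28
tcp_pos: [629.8, -30.0, 289.8]
tool_rot: [-0.001, 0.733, 0.68, -0.001]
ft_force: [-0.6, -0.3, -0.5]
finger_gap: 52.5
finger_force: 4.7
```

```bash
python3 - <<'E'
from h import *
tool()
c=see("wrist",{**{f"vial_{k}":6 for k in(1,3,4,6)},"tongs_tips":0,"wells":95});save(c,"i.png")
rect(c,"wrist","heater",90,98)
for k in (1,3,4,6): rect(c,"wrist",f"vial_{k}",50,80)
E
```

```text
tcp [629.8 -30.  289.8] yaw of tool y -0.075 q [-0.09  0.16  1.64 -0.    1.35 -0.01] gap 52.5 t 23.275
wrist vial_1 [(0.75, [254.0, 56.0], [637.9, 100.3]), (0.53, [252.0, 112.0], [630.5, 28.8])]
wrist vial_3 [(0.75, [254.0, 56.0], [637.9, 100.3]), (0.53, [252.0, 112.0], [630.5, 28.8])]
wrist vial_4 [(0.75, [254.0, 56.0], [637.9, 100.3]), (0.53, [252.0, 112.0], [630.5, 28.8])]
wrist vial_6 [(0.75, [254.0, 56.0], [637.9, 100.3]), (0.53, [252.0, 112.0], [630.5, 28.8])]
wrist tongs_tips []
wrist wells [(0.76, [255.0, 97.0], [635.1, 47.0])]
wrist heater 0.61 13642 [631.4   8.5] [243. 110.] 85.8 95.9
wrist vial_1 0.6 249 [637.7  98.7] [17. 17.] 15.9 73.4
wrist vial_3 0.6 249 [637.7  98.7] [17. 17.] 15.9 73.4
wrist vial_4 0.6 249 [637.7  98.7] [17. 17.] 15.9 73.4
wrist vial_6 0.6 249 [637.7  98.7] [17. 17.] 15.9 73.4
```

View pics/i.png

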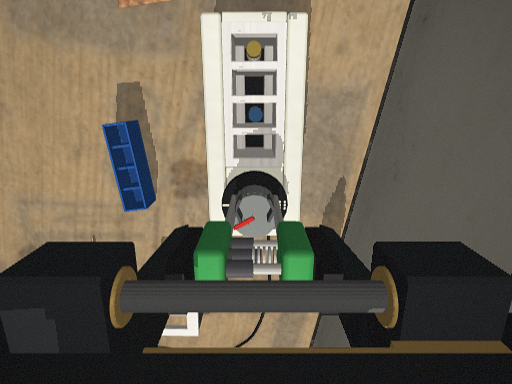

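Only two vials: yellow cap at pixel (254,49) in the far well and blue at (255,114) in the +21 well. Yellow first.

Request:
step_arm:
  series: "2 32 0 0 0.19;2 32 0 0 0.19;2 32 0 0 0.19;2 32 0 0 0.19;0 0 -40 0 0.19;0 0 -40 0 0.19;0 0 -30 0 0.19;0 0 0 0 0.19;0 0 0 0 0.19"

```text
time: 25.0
tcp_pos: [639.3, 98.3, 182.1]
tool_rot: [0.001, 0.733, 0.68, 0.001]
ft_force: [0.2, -0.2, 0.8]
finger_gap: 52.3
finger_force: 4.7
```

```bash
python3 - <<'E'
from h import *
tool()
c=cam("wrist");P=cloud(c);q=P[(P[...,2]>66)&(P[...,2]<78)&(abs(P[...,0]-633)<18)&(abs(P[...,1]-29)<11)]
if len(q)>10: print(len(q),q.mean(0),q.min(0),q.max(0),cv2.minAreaRect(q[:,:2].astype(np.float32)))
rect(c,"wrist","tongs",170,210); save(c,"j.png")
rect(c,"wrist","cooling_rack",35,46)
see("side",{"tongs":182})
E
```

```text
tcp [639.3  98.3 182.1] yaw of tool y -0.075 q [ 0.11  0.25  1.73 -0.    1.16  0.19] gap 52.3 t 25.0
wrist tongs 0.56 3276 [637.9  99.5] [22. 55.] 85.4 197.8
side tongs [(0.76, [257.0, 150.0], [661.7, 128.0])]
```

View pics/j.png

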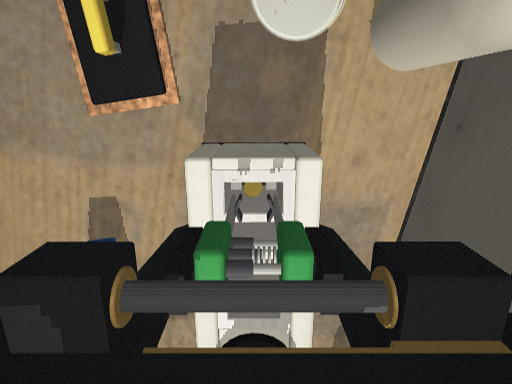

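The tongs line up with the yellow cap (254,187) between the jaws; lower and squeeze.

Request:
step_arm:
  series: "-0.5 -0.5 -20 0 0.19;0 0 -20 0 0.19;0 0 -15 0 0.19;0 0 -14 0 0.19;0 0 0 0 0.19;0 0 0 0 0.19"

```text
time: 26.0
tcp_pos: [638.4, 97.7, 112.0]
tool_rot: [0.0, 0.733, 0.68, 0.0]
ft_force: [-0.5, 0.5, 0.1]
finger_gap: 52.4
finger_force: 4.7
```

Request:
step_arm:
  series: "0 0 0 0 0;0 0 0 0 -0.2;0 0 0 0 -0.2;0 0 0 0 -0.2;0 0 0 0 -0.2;0 0 0 0 -0.2;0 0 15 0 -0.2;0 0 30 0 -0.2;0 0 50 0 -0.2;0 0 50 0 -0.2;0 0 0 0 -0.2"
  squeeze: 22

```text
time: 27.38
tcp_pos: [640.8, 98.0, 263.2]
tool_rot: [0.003, 0.733, 0.68, 0.004]
ft_force: [-0.1, -0.4, -0.7]
finger_gap: 45.7
finger_force: 22.0
```

Request:
step_arm:
  series: "-30 -20 20 0.02 -0.2;-40 -40 10 0.02 -0.2;-40 -45 0 0.03 -0.2;-35 -45 0 0.03 -0.2;-38 -53 0 0.03 -0.2;0 0 0 0 -0.2;0 0 0 0 -0.2;0 0 0 0 -0.2"

```text
time: 28.38
tcp_pos: [457.0, -102.2, 286.2]
tool_rot: [-0.001, 0.687, 0.727, -0.0]
ft_force: [0.2, 0.2, -2.5]
finger_gap: 45.7
finger_force: 22.0
```

```bash
cat >> h.py <<'E'
def blue(c,zl=36,zh=46,x0=(400,560),y0=(-150,120)):
    P=cloud(c);im=c["pixels"].astype(int)
    m=(im[...,2]>90)&(im[...,2]>im[...,0]+50)&(P[...,2]>zl)&(P[...,2]<zh)&(P[...,0]>x0[0])&(P[...,0]<x0[1])&(P[...,1]>y0[0])&(P[...,1]<y0[1])
    m=cv2.erode(m.astype(np.uint8),np.ones((2,2)))>0
    q=P[m]; R=cv2.minAreaRect(q[:,:2].astype(np.float32)); print("blue rack",len(q),R,np.median(q[:,2]))
E
python3 - <<'E'
from h import *
tool()
c=see("wrist",{"cooling_rack":0});save(c,"k.png");blue(c);rect(c,"wrist","cooling_rack",36,46)
for k in("vial_6","tongs"): print(k,[(round(x["p"],2),np.round(x["box"])) for x in find_in("wrist",k)])
P=cloud(c);m=(P[...,2]>200)&(P[...,2]<245)&(c["depth"]>0)
E
```

```text
tcp [ 457.  -102.2  286.2] yaw of tool y 0.056 q [-0.27 -0.16  1.96  0.    1.34 -0.33] gap 45.7 t 28.375
wrist cooling_rack [(0.56, [259.0, 101.0], [459.0, -27.3])]
blue rack 382 ((457.8216552734375, -29.30651092529297), (30.367897033691406, 116.5264892578125), 3.6389007568359375) 42.5699781733571
wrist cooling_rack 0.88 801 [457.  -28.2] [ 32. 119.] 3.2 42.5
vial_6 [(0.91, array([243., 176., 266., 226.])), (0.67, array([333.,   0., 500., 192.])), (0.64, array([409.,  51., 432.,  65.]))]
tongs [(0.8, array([197., 192., 309., 278.])), (0.35, array([199., 197., 269., 281.]))]
```

View pics/k.png

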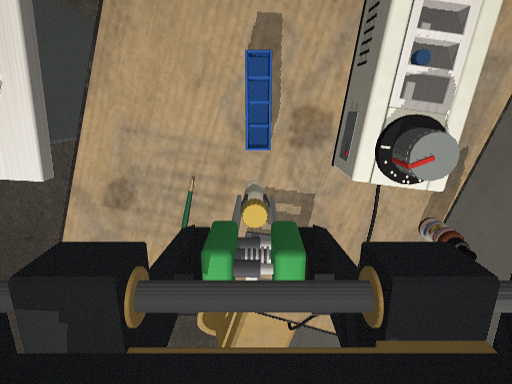

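The yellow vial hangs upright in the jaws (255,213); the rack is at (457,−29), yaw 3.4°.

Request:
step_arm:
  series: "1.5 15 -30 0 -0.2;1.5 15 -30 0 -0.2;0 0 -36 0 -0.2;0 0 0 0 -0.2;0 0 0 0 -0.2"

```text
time: 29.25
tcp_pos: [460.4, -73.2, 191.9]
tool_rot: [0.001, 0.687, 0.726, 0.0]
ft_force: [0.1, -0.4, -1.9]
finger_gap: 45.9
finger_force: 22.0
```

```bash
cat >> h.py <<'E'
def cap(c,lo,hi,z,dz=8):
    P=cloud(c);hsv=cv2.cvtColor(c["pixels"],cv2.COLOR_RGB2HSV)
    t=get_obs()["tcp_pos"]
    m=(hsv[...,0]>lo)&(hsv[...,0]<hi)&(hsv[...,1]>90)&(abs(P[...,2]-z)<dz)&(np.hypot(P[...,0]-t[0],P[...,1]-t[1])<40)
    q=P[m]; print("cap",len(q)); 
    if len(q)>10:
        zt=np.percentile(q[:,2],90); w=q[q[:,2]>zt-3]; print(cv2.minAreaRect(w[:,:2].astype(np.float32)),zt)
E
python3 - <<'E'
from h import *
tool()
c=cam("wrist");cap(c,15,35,150,15)
E
```

```text
tcp [460.4 -73.2 191.9] yaw of tool y 0.055 q [-0.21 -0.1   2.09  0.    1.16 -0.27] gap 45.9 t 29.25
cap 607
((459.8150939941406, -72.31190490722656), (16.416858673095703, 16.709436416625977), 2.7546229362487793) 153.57044431923273
```

Request:
step_arm:
  series: "0 0 -30 0 -0.2;0 0 -25 0 -0.2;0 0 -15 0 -0.2;0 0 -9 0 -0.2;0 0 0 0 -0.2;0 0 0 0 -0.2"

```text
time: 30.05
tcp_pos: [460.4, -73.3, 112.6]
tool_rot: [0.001, 0.688, 0.726, 0.0]
ft_force: [0.4, 0.2, -0.7]
finger_gap: 45.3
finger_force: 22.0
```

Release slowly and lift, then back to a view of the wells.

Request:
step_arm:
  series: "0 0 0 0 0.1;0 0 0 0 0.19;0 0 0 0 0.19;0 0 0 0 0.19;0 0 15 0 0.19;0 0 30 0 0.19;0 0 45 0 0.19;0 0 50 0 0.19;30 0 35 -0.03 0.19;45 10 0 -0.03 0.19;45 10 0 -0.03 0.19;45 10 0 -0.04 0.19;6 12 0 0 0.19;0 0 0 0 0.19;0 0 0 0 0.19"

```text
time: 31.92
tcp_pos: [629.6, -31.3, 287.2]
tool_rot: [0.0, 0.733, 0.68, -0.0]
ft_force: [-0.3, 0.1, -0.5]
finger_gap: 52.6
finger_force: 4.7
```

```bash
python3 - <<'E'
from h import *
np.set_printoptions(precision=1,suppress=True)
tool()
c=cam("wrist");P=cloud(c)
rect(c,"wrist","tongs",270,310)
q=P[(P[...,2]>66)&(P[...,2]<78)&(abs(P[...,0]-633)<18)&(abs(P[...,1]-29)<11)]
print("blue cap",len(q),cv2.minAreaRect(q[:,:2].astype(np.float32)))
save(c,"l.png")
c=cam("scene");P=cloud(c)
for x in silhouettes("scene","vial_6")[:3]:
    q=P[x["region"]&(c["depth"]>0)];print(x["p"],x["box"],q.mean(0),q.max(0))
E
```

```text
tcp [629.6 -31.3 287.2] yaw of tool y -0.075 q [-0.1  0.1  1.6 -0.   1.3 -0. ] gap 52.6 t 31.925
wrist tongs 0.94 2365 [627.8 -29.8] [21. 51.] 85.8 299.3
blue cap 177 ((634.4380493164062, 28.474763870239258), (15.703230857849121, 16.192651748657227), 85.19667053222656)
0.58 [309.0, 194.9, 314.7, 206.8] [460.6 -68.1  53.5] [469.7 -63.6  69.7]
```

View pics/l.png

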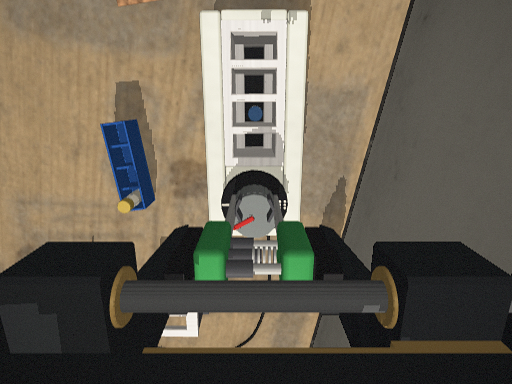

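Yellow stands in the rack's near cell (127,205), upright; the blue vial at (255,113) is next.

Request:
step_arm:
  series: "2.5 30 0 0 0.19;2.5 29 0 0 0.19;0 0 -35 0 0.19;0 0 -35 0 0.19;0 0 -35 0 0.19;0 0 0 0 0.19;0 0 0 0 0.19"

```text
time: 33.0
tcp_pos: [636.2, 27.7, 183.2]
tool_rot: [0.001, 0.733, 0.68, 0.001]
ft_force: [0.4, -0.1, -0.5]
finger_gap: 52.2
finger_force: 4.7
```

Request:
step_arm:
  series: "-1 0.3 -20 0 0.19;0 0 -20 0 0.19;0 0 -16 0 0.19;0 0 -14 0 0.19;0 0 0 0 0.19;0 0 0 0 0.19;0 0 0 0 0;0 0 0 0 -0.2;0 0 0 0 -0.2;0 0 0 0 -0.2;0 0 0 0 -0.2;0 0 0 0 -0.2;0 0 15 0 -0.2;0 0 30 0 -0.2;0 0 50 0 -0.2;0 0 50 0 -0.2;0 0 0 0 -0.2"

```text
time: 35.12
tcp_pos: [637.3, 28.2, 263.1]
tool_rot: [0.003, 0.733, 0.68, 0.004]
ft_force: [-0.3, 0.6, -1.1]
finger_gap: 45.3
finger_force: 22.0
```

Request:
step_arm:
  series: "-20 0 23 0 -0.2;-40 -20 0 0.03 -0.2;-40 -35 0 0.03 -0.2;-40 -37 0 0.03 -0.2;-40 -38 0 0.04 -0.2;0 0 0 0 -0.2;0 0 0 0 -0.2;0 0 0 0 -0.2"

```text
time: 36.12
tcp_pos: [455.1, -101.1, 279.2]
tool_rot: [-0.0, 0.687, 0.726, -0.0]
ft_force: [-0.1, -0.3, -0.2]
finger_gap: 45.2
finger_force: 22.0
```

```bash
python3 - <<'E'
from h import *
tool()
c=see("wrist",{"cooling_rack":0});save(c,"m.png");blue(c,37,46);rect(c,"wrist","cooling_rack",36,46)
cap(c,95,125,245,20)
E
```

```text
tcp [ 455.1 -101.1  279.2] yaw of tool y 0.055 q [-0.27 -0.16  1.98  0.    1.33 -0.33] gap 45.2 t 36.125
wrist cooling_rack [(0.69, [262.0, 103.0], [460.5, -29.2])]
blue rack 293 ((457.98822021484375, -29.44936752319336), (29.90314483642578, 116.94872283935547), 2.8961198329925537) 42.809841414817924
wrist cooling_rack 0.89 695 [457.5 -29. ] [ 31. 118.] 2.8 42.5
cap 585
((454.4808654785156, -100.63875579833984), (16.3882999420166, 16.406381607055664), 3.500345468521118) 240.92126141618579
```

View pics/m.png

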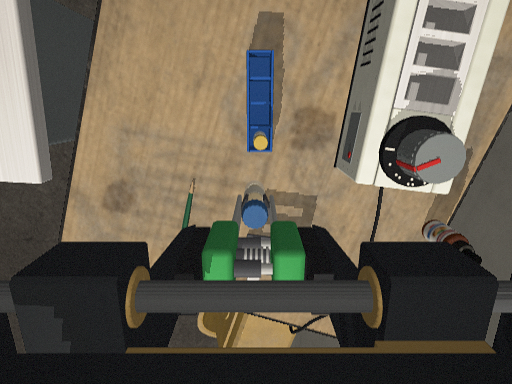

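Blue vial hangs upright at (255,213), the rack has not moved, yellow stands at (260,142).

Request:
step_arm:
  series: "1 43 0 0 -0.2;1 43 0 0 -0.2;0 0 -35 0 -0.2;0 0 -35 0 -0.2;0 0 -20 0 -0.2;0 0 0 0 -0.2;0 0 0 0 -0.2"

```text
time: 37.15
tcp_pos: [457.4, -15.6, 190.6]
tool_rot: [0.0, 0.687, 0.726, 0.0]
ft_force: [-0.5, -0.1, -1.1]
finger_gap: 45.0
finger_force: 22.0
```

```bash
python3 - <<'E'
from h import *
tool()
c=cam("wrist");cap(c,95,125,150,15)
E
```

```text
tcp [457.4 -15.6 190.6] yaw of tool y 0.055 q [-0.09 -0.12  2.1   0.    1.16 -0.14] gap 45.0 t 37.15
cap 588
((456.8037109375, -15.160961151123047), (16.63384437561035, 16.421310424804688), 61.1994743347168) 152.34670847588643
```

Request:
step_arm:
  series: "0 0 -30 0 -0.2;0 0 -25 0 -0.2;0 0 -14 0 -0.2;0 0 -9 0 -0.2;0 0 0 0 -0.2;0 0 0 0 -0.2;0 0 0 0 0.1;0 0 0 0 0.19;0 0 0 0 0.19;0 0 0 0 0.19;0 0 15 0 0.19;0 0 30 0 0.19;0 0 45 0 0.19;0 0 50 0 0.19;0 0 0 0 0.19"

```text
time: 39.08
tcp_pos: [459.9, -16.1, 257.9]
tool_rot: [0.004, 0.688, 0.726, 0.003]
ft_force: [0.0, 1.1, -0.9]
finger_gap: 52.2
finger_force: 4.7
```

Request:
step_arm:
  series: "5 -35 0 -0.02 0.19;6 -41 0 -0.03 0.19;6 -41 0 -0.03 0.19;6 -41 0 -0.03 0.19;6 -41 0 -0.03 0.19;5 -40 0 0 0.19;0 0 -20 0 0.19;0 0 0 0 0.19;0 0 0 0 0.19"

```text
time: 40.2
tcp_pos: [490.0, -253.5, 231.0]
tool_rot: [-0.001, 0.736, 0.677, -0.0]
ft_force: [0.5, -0.0, 0.1]
finger_gap: 52.4
finger_force: 4.7
```

```bash
python3 - <<'E'
from h import *
np.set_printoptions(precision=1,suppress=True)
tool()
c=cam("wrist");save(c,"n.png");rect(c,"wrist","stand",60,70);rect(c,"wrist","tongs",230,265)
c=cam("scene");P=cloud(c)
for k in("vial_6","vial_3"):
  for x in silhouettes("scene",k)[:3]:
    q=P[x["region"]&(c["depth"]>0)];print(k,round(x["p"],2),x["box"],q.mean(0),q.max(0))
cv2.imwrite("pics/o.png",np.hstack([cv2.resize(c["pixels"][170:270,270:360,::-1],(390,433)),cv2.resize(cv2.imread("pics/n.png")[100:284,160:340],(400,433))]))
E
```

```text
tcp [ 490.  -253.5  231. ] yaw of tool y -0.084 q [-0.5  0.   1.9  0.   1.2 -0.4] gap 52.4 t 40.2
wrist stand 0.76 2317 [ 491.8 -253.7] [46. 76.] 85.0 66.0
wrist stand 0.51 391 [ 620.8 -112.9] [ 12. 108.] 79.5 65.2
wrist tongs 0.63 5627 [ 488.6 -251.9] [21. 55.] 85.3 257.7
vial_6 0.62 [301.2, 209.4, 309.3, 221.4] [457.4 -11.5  50.8] [470.9   0.6  70.7]
vial_6 0.49 [308.8, 193.9, 312.3, 206.7] [460.6 -68.4  52.9] [469.8 -63.7  70.1]
vial_6 0.24 [152.2, 261.2, 189.3, 297.4] [690.5 271.7  12.9] [747.8 314.6  18.3]
vial_3 0.62 [301.2, 209.4, 309.3, 221.4] [457.4 -11.5  50.8] [470.9   0.6  70.7]
vial_3 0.49 [308.8, 193.9, 312.3, 206.7] [460.6 -68.4  52.9] [469.8 -63.7  70.1]
vial_3 0.24 [152.2, 261.2, 189.3, 297.4] [690.5 271.7  12.9] [747.8 314.6  18.3]
```

View pics/o.png

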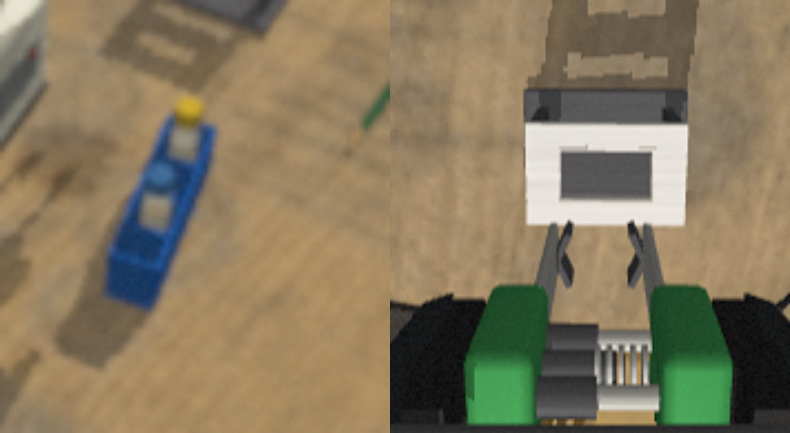

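Both vials stand upright in the rack; the stand's opening is ahead of the tongs. Lower into it.

Request:
step_arm:
  series: "1.5 -0.8 -40 0 0.19;0 0 -40 0 0.19;0 0 0 0 0.19;0 0 0 0 0.19;0 0 0 0 0.19"

```text
time: 41.12
tcp_pos: [493.6, -256.4, 154.2]
tool_rot: [0.002, 0.737, 0.676, 0.001]
ft_force: [0.5, -0.0, -1.0]
finger_gap: 52.6
finger_force: 4.7
```

Request:
step_arm:
  series: "-2 2 -10 0 0.19;0 0 0 0 0.19;0 0 0 0 0.19"

```text
time: 41.5
tcp_pos: [490.0, -253.6, 141.6]
tool_rot: [-0.0, 0.737, 0.676, -0.0]
ft_force: [-0.2, -0.4, -1.0]
finger_gap: 52.6
finger_force: 4.7
```

Request:
step_arm:
  series: "1 -0.5 -8 0 0.19;0 0 -15 0 0.19;0 0 0 0 0.19;0 0 0 0 0.19"

```text
time: 42.0
tcp_pos: [490.8, -254.0, 118.2]
tool_rot: [-0.0, 0.737, 0.676, -0.0]
ft_force: [0.4, 0.1, -0.6]
finger_gap: 52.3
finger_force: 4.7
```

Request:
step_arm:
  series: "0.4 0 -20 0 0.19;0 0 -15 0 0.19;0 0 -10 0 0.19;0 0 0 0 0.19;0 0 0 0 0.19"

```text
time: 42.62
tcp_pos: [491.7, -254.3, 74.0]
tool_rot: [0.0, 0.737, 0.676, 0.0]
ft_force: [0.3, -0.5, -0.6]
finger_gap: 52.3
finger_force: 4.7
```

Release, lift, and travel toward the cork mat (looking at the tongs later from the fixed cameras).

Request:
step_arm:
  series: "0 0 -2 0 0.19;0 0 0 0 0.19;0 0 0 0 0.3;0 0 0 0 0.6;0 0 0 0 1;0 0 0 0 1;0 0 30 0 1;0 0 50 0 1;0 0 50 0 1;0 0 50 0 1;0 40 40 0.02 1;0 55 0 0.03 1;0 55 0 0.03 1;0 55 0 0.03 1;0 55 0 0.03 1;5 55 0 0.02 1;5 55 0 0 1;5 30 0 0 1;0 0 0 0 1;0 0 0 0 1"

```text
time: 45.12
tcp_pos: [506.3, 145.2, 291.5]
tool_rot: [0.0, 0.68, 0.733, -0.0]
ft_force: [1.3, -0.8, 0.1]
finger_gap: 88.1
finger_force: 0.0
```

```bash
python3 - <<'E'
from h import *
tool()
c=see("wrist",dict(cover=4));rect(c,"wrist","cover",7,18);rect(c,"wrist","cover",38,52)
c=see("side",dict(stand=0,tongs=91));rect(c,"side","tongs",97,110);rect(c,"side","stand",60,70)
E
```

```text
tcp [506.3 145.2 291.5] yaw of tool y 0.075 q [ 0.23 -0.05  1.85 -0.    1.34  0.16] gap 88.1 t 45.125
wrist cover [(0.78, [265.0, 78.0], [512.7, 249.5])]
wrist cover 0.85 5737 [513.4 252.4] [ 77. 137.] 4.2 13.0
wrist cover 0.4 253 [595.   64.2] [214.  93.] 55.1 13.4
wrist cover 0.85 607 [514.1 251.8] [14. 59.] 4.7 46.5
wrist cover 0.4 558 [625.8  11. ] [242. 104.] 84.6 45.3
side stand [(0.69, [266.0, 304.0], [488.2, -251.7]), (0.25, [268.0, 226.0], [635.4, 3.4])]
side tongs [(0.75, [274.0, 274.0], [500.1, -259.0]), (0.59, [265.0, 191.0], [646.8, 48.6])]
side tongs 0.74 155 [ 491.4 -257.5] [24. 58.] 86.9 102.1
side stand 0.93 280 [ 492.5 -256.9] [48. 77.] 84.6 65.0
side stand 0.27 34 [460.8 -76.2] [16. 16.] 73.3 67.2
```

Request:
step_arm:
  series: "4 53 0 0 1;4 53 0 0 1;0 0 -55 0 1;0 0 -55 0 1;0 0 -55 0 1;0 0 -50 0 1;0 0 0 0 1;0 0 0 0 1"
  squeeze: 35

```text
time: 46.58
tcp_pos: [515.7, 252.4, 78.4]
tool_rot: [0.0, 0.68, 0.733, 0.001]
ft_force: [0.0, 0.8, 0.5]
finger_gap: 88.6
finger_force: 0.0
```

Request:
step_arm:
  series: "-1 -0.5 -35 0 1;0 0 -23 0 1;0 0 0 0 1;0 0 0 0 -1;0 0 0 0 -1;0 0 0 0 -1;0 0 0 0 -1;0 0 0 0 -1;0 0 0 0 -1;0 0 0 0 -1;0 0 20 0 -1;0 0 50 0 -1;0 0 55 0 -1;0 0 55 0 -1;0 0 20 0 -1;0 0 0 0 -1"

```text
time: 48.58
tcp_pos: [514.2, 251.7, 220.2]
tool_rot: [0.001, 0.68, 0.733, 0.001]
ft_force: [0.5, 0.6, -2.4]
finger_gap: 13.5
finger_force: 35.1
```

```bash
python3 - <<'E'
from h import *
tool()
c=cam("wrist");rect(c,"wrist","cover",150,230);rect(c,"wrist","cover",195,202)
E
```

```text
tcp [514.2 251.7 220.2] yaw of tool y 0.074 q [0.41 0.08 1.85 0.   1.21 0.34] gap 13.5 t 48.575
wrist cover 0.64 17016 [512.8 251.7] [ 76. 138.] 4.2 204.4
wrist cover 0.64 174 [512.8 251.7] [ 76. 138.] 4.2 201.6
```

Request:
step_arm:
  series: "30 -51 0 -0.037 -1;30 -51 0 -0.037 -1;30 -51 0 -0.037 -1;31 -52 0 -0.036 -1;0 0 -40 0 -1;0 0 -35 0 -1;0 0 0 0 -1;0 0 0 0 -1;0 0 0 0 -1"

```text
time: 49.85
tcp_pos: [635.7, 46.7, 145.5]
tool_rot: [0.001, 0.732, 0.681, 0.001]
ft_force: [0.3, -0.7, -1.6]
finger_gap: 13.3
finger_force: 35.1
```

```bash
python3 - <<'E'
from h import *
tool()
c=cam("wrist");rect(c,"wrist","cover",128,142)
E
```

```text
tcp [635.7  46.7 145.5] yaw of tool y -0.072 q [0.03 0.26 1.78 0.   1.09 0.11] gap 13.3 t 49.85
wrist cover 0.79 16463 [634.5  47.2] [137.  75.] 85.8 129.7
```

Request:
step_arm:
  series: "0 0 -10 0 -1;0 0 -8 0 -1;0 0 -4 0 -1;0 0 0 0 -1;0 0 0 0 -1"

```text
time: 50.58
tcp_pos: [634.6, 46.3, 121.8]
tool_rot: [0.0, 0.732, 0.681, 0.0]
ft_force: [-0.1, -0.2, -2.2]
finger_gap: 13.8
finger_force: 35.1
```

```bash
python3 - <<'E'
from h import *
tool()
c=cam("wrist");rect(c,"wrist","cover",98,115)
P=cloud(c)
x=silhouettes("wrist","cover")[0];q=P[x["region"]&(c["depth"]>0)];q=q[(q[:,2]>95)&(q[:,2]<118)]
A=np.c_[q[:,:2]-[635,46],np.ones(len(q))];print(np.linalg.lstsq(A,q[:,2],rcond=None)[0])
E
```

```text
tcp [634.6  46.3 121.8] yaw of tool y -0.073 q [ 0.03  0.29  1.8  -0.    1.05  0.11] gap 13.8 t 50.575
wrist cover 0.65 16716 [633.3  46.7] [138.  76.] 85.7 106.0
[2.69988603e-03 5.36199031e-04 1.05895299e+02]
```

Request:
step_arm:
  series: "0.5 0 -1.5 0 -1;0 0 0 0 -1;0 0 -1 0 -1;0 0 0 0 -1"

```text
time: 51.22
tcp_pos: [635.0, 46.4, 119.9]
tool_rot: [0.0, 0.732, 0.681, 0.0]
ft_force: [-2.0, -0.1, 3.0]
finger_gap: 13.2
finger_force: 35.1
```

Contact made (force changed sign). Release and back off for a final look.

Request:
step_arm:
  series: "0 0 0 0 1;0 0 0 0 1;0 0 0 0 1;0 0 0 0 1;0 0 40 0 1;0 0 50 0 1;0 0 50 0 1;-1 -38 40 0 1;-1 -38 0 0 1;0 0 0 0 1;0 0 0 0 1;0 0 0 0 1"

```text
time: 52.72
tcp_pos: [632.7, -28.7, 298.4]
tool_rot: [-0.001, 0.732, 0.681, -0.0]
ft_force: [-0.3, 0.9, 0.2]
finger_gap: 88.1
finger_force: 0.0
```

```bash
python3 - <<'E'
from h import *
np.set_printoptions(precision=1,suppress=True)
tool()
c=see("wrist",dict(wells=95));save(c,"p.png");rect(c,"wrist","cover",99,107);rect(c,"wrist","heater",90,98)
P=cloud(c);im=c["pixels"].astype(int);m=(im[...,0]>150)&(im[...,1]<90)&(im[...,2]<90)&(P[...,2]>100)
d=P[m].mean(0)[:2]-[626.1,-69];print("mark",(np.degrees(np.arctan2(d[1],d[0]))+4.2+180)%360/30)
c=cam("side");save(c,"q.png");rect(c,"side","tongs",97,110);rect(c,"side","stand",60,70)
c=cam("scene");P=cloud(c)
for x in silhouettes("scene","vial_6")[:2]:
    q=P[x["region"]&(c["depth"]>0)];print(round(x["p"],2),q.mean(0),q.max(0))
rect(c,"scene","cooling_rack",36,46)
s=cv2.imread("pics/q.png")[140:340,180:380]; cv2.imwrite("pics/r.png",np.hstack([cv2.resize(c["pixels"][120:270,190:350,::-1],(400,375)),cv2.resize(s,(375,375))]))
E
```

```text
tcp [632.7 -28.7 298.4] yaw of tool y -0.072 q [-0.1  0.2  1.6  0.   1.4 -0. ] gap 88.1 t 52.725
wrist wells []
wrist cover 0.76 8253 [633.8  47.3] [137.  76.] 85.8 104.1
wrist heater 0.6 8239 [631.5   8.1] [243. 110.] 85.8 95.9
mark 0.9541633520579438
side tongs 0.79 124 [ 488.7 -257.8] [22. 54.] 85.6 102.3
side stand 0.72 277 [ 492.8 -256.3] [48. 77.] 84.4 65.1
0.65 [457.3 -10.9  52. ] [465.5  -5.3  69.8]
0.55 [460.8 -72.2  50. ] [473.6 -62.   70.1]
scene cooling_rack 0.97 116 [458.4 -27.1] [ 32. 118.] 3.1 39.9
```

View pics/r.png

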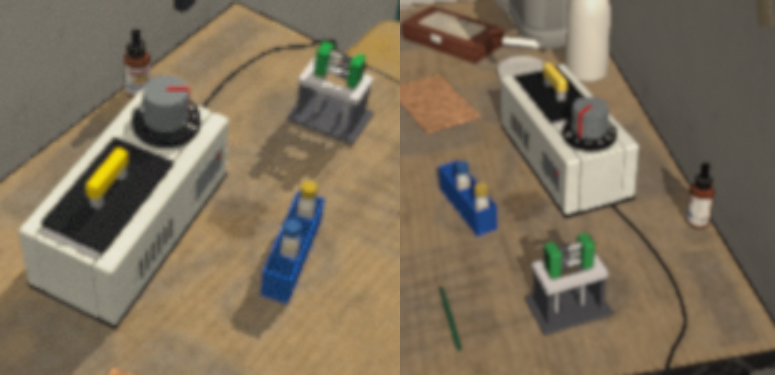

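The picture shows the cover square on the heater, the collar at mark 1, both vials upright in the rack and the tongs hanging in the stand. Handing in.

```bash
python3 -c "
from plant import *
print(close_job())"
```

```text
the job is handed in; nothing more can be done
None
```

The job is handed in: collar at mark 1, both vials (blue and yellow; the other two were absent) upright in the rack, tongs back in their stand, cover squarely over the wells; final images confirmed this, but no verdict came back.

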